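# Clear a broken dish off a multi-place stirrer and start the jars again

### The job

A porcelain dish has broken on the stirrer plate: first lift every jar off it and stand it on the bench, then push all the chips off the plate into the shard tray with the scraper block, never touching the chips with the fingers or the stylus, and stand the scraper upright back on the bench. Then stand each jar back in the middle of the stirring place it came from and only after that use the stylus, and nothing else, to flip on the rocker that belongs to each jar's place, counting both from the left, with all other rockers left off. Finish with the stylus back in its stand and leave the other things on the bench alone.

Things in the scene. Friction and masses are not known exactly. Their poses are not given: they have to be found in the camera images.
- stirrer: Fixed four-place stirrer. Origin on the bench under the centre of its dark steel plate; x to the back, y to the left (tray) end, z up. Plate 126 (x) by 364 (y) mm, flat, no rim, 65 mm above the bench. Four etched rings (places), 60 mm wide, first to fourth from the left at y 120, 40, -40, -120, x 0. In front (x -62 to -124) a ledge 41 mm high with the switch bank and at y 105 a dial 55 mm high.
- bank: Recessed bank of four white rockers in the middle of the ledge, fixed. Origin on the ledge, 41 mm above the bench, at x -93, y 0 mm of the stirrer, same axes. Frame 42 (x) by 84 (y) mm, 11 mm high; partitions 9 mm high between the rockers. First to fourth rocker from the left at y 30, 10, -10, -30: paddles 26 (x) by 13 (y) by 5 mm, pivoting about y at x 0, 7 mm above the origin.
- tray: Aluminium shard tray, fixed against the left end of the stirrer (2 mm gap): 150 (x) by 100 (y) by 48 mm high outside, walls and floor 4 mm, open on top, its rim 17 mm below the plate. Origin at the centre of its underside, axes as the stirrer's, of which it lies at x 0, y 234 mm.
- stylus: Steel stylus, 120 mm long, 35 g, round barrel 12 mm thick, its last 28 mm tapering to a 5 mm tip. Origin at the tip, z to the upper end. Starts upright, tip down, in its stand left of the tray: a fixed aluminium block 52 by 52 by 50 mm high with a central hole 14 mm wide (3 mm chamfer), 40 mm deep, its floor 10 mm above the bench. The tip rests on that floor; 80 mm stand out.
- scraper: Grey scraper block, about 240 g: flat rubber-soled foot 100 (x) by 40 (y) by 24 mm high, on it an upright fin to hold, 56 (x) by 16 (y) mm, up to 72 mm above the sole. Origin at the centre of the sole, z up the fin. Starts upright on the bench to the right of the stirrer.
- jar1: Straight amber glass jar, 52 mm wide, 73 mm high with its white lid (48 mm wide, from 58 mm up), about 160 g; origin at the centre of its underside. If present, it starts upright on the first (leftmost) stirring place from the left and belongs there. One or two of the four jars are present.
- jar2: Straight amber glass jar, 52 mm wide, 73 mm high with its white lid (48 mm wide, from 58 mm up), about 160 g; origin at the centre of its underside. If present, it starts upright on the second stirring place from the left and belongs there. One or two of the four jars are present.
- jar3: Straight amber glass jar, 52 mm wide, 73 mm high with its white lid (48 mm wide, from 58 mm up), about 160 g; origin at the centre of its underside. If present, it starts upright on the third stirring place from the left and belongs there. One or two of the four jars are present.
- jar4: Straight amber glass jar, 52 mm wide, 73 mm high with its white lid (48 mm wide, from 58 mm up), about 160 g; origin at the centre of its underside. If present, it starts upright on the fourth (rightmost) stirring place from the left and belongs there. One or two of the four jars are present.
- chip1: Chip of a broken white porcelain dish, 15 to 20 by 12 to 16 mm, 7 mm thick, 12 g, lying flat on the plate; origin at the centre of its underside. Three to five of the five are present, between the stirring places, centred up to 34 mm either side of the plate's long middle line and within 85 mm of its centre lengthwise.
- chip2: Chip of a broken white porcelain dish, 15 to 20 by 12 to 16 mm, 7 mm thick, 12 g, lying flat on the plate; origin at the centre of its underside. Three to five of the five are present, between the stirring places, centred up to 34 mm either side of the plate's long middle line and within 85 mm of its centre lengthwise.
- chip3: Chip of a broken white porcelain dish, 15 to 20 by 12 to 16 mm, 7 mm thick, 12 g, lying flat on the plate; origin at the centre of its underside. Three to five of the five are present, between the stirring places, centred up to 34 mm either side of the plate's long middle line and within 85 mm of its centre lengthwise.
- chip4: Chip of a broken white porcelain dish, 15 to 20 by 12 to 16 mm, 7 mm thick, 12 g, lying flat on the plate; origin at the centre of its underside. Three to five of the five are present, between the stirring places, centred up to 34 mm either side of the plate's long middle line and within 85 mm of its centre lengthwise.
- chip5: Chip of a broken white porcelain dish, 15 to 20 by 12 to 16 mm, 7 mm thick, 12 g, lying flat on the plate; origin at the centre of its underside. Three to five of the five are present, between the stirring places, centred up to 34 mm either side of the plate's long middle line and within 85 mm of its centre lengthwise.
- rocker1 (a joint): The first (leftmost) rocker from the left; it switches the first (leftmost) stirring place from the left. 0 rad: off, the end towards the operator (robot) is down. 0.5 rad: on, the end with a black dash, towards the plate, is down. All start off. Pressing the raised dashed end down takes about 3 N; it stays where it is left, so press it fully home.
- rocker1_end (a point): Top edge of the dashed end of rocker 1 (the end towards the plate), 13 mm from its pivot line in the middle of its width. About 54 mm above the bench when off, 47 mm when on.
- rocker2 (a joint): The second rocker from the left; it switches the second stirring place from the left. 0 rad: off, the end towards the operator (robot) is down. 0.5 rad: on, the end with a black dash, towards the plate, is down. All start off. Pressing the raised dashed end down takes about 3 N; it stays where it is left, so press it fully home.
- rocker2_end (a point): Top edge of the dashed end of rocker 2 (the end towards the plate), 13 mm from its pivot line in the middle of its width. About 54 mm above the bench when off, 47 mm when on.
- rocker3 (a joint): The third rocker from the left; it switches the third stirring place from the left. 0 rad: off, the end towards the operator (robot) is down. 0.5 rad: on, the end with a black dash, towards the plate, is down. All start off. Pressing the raised dashed end down takes about 3 N; it stays where it is left, so press it fully home.
- rocker3_end (a point): Top edge of the dashed end of rocker 3 (the end towards the plate), 13 mm from its pivot line in the middle of its width. About 54 mm above the bench when off, 47 mm when on.
- rocker4 (a joint): The fourth (rightmost) rocker from the left; it switches the fourth (rightmost) stirring place from the left. 0 rad: off, the end towards the operator (robot) is down. 0.5 rad: on, the end with a black dash, towards the plate, is down. All start off. Pressing the raised dashed end down takes about 3 N; it stays where it is left, so press it fully home.
- rocker4_end (a point): Top edge of the dashed end of rocker 4 (the end towards the plate), 13 mm from its pivot line in the middle of its width. About 54 mm above the bench when off, 47 mm when on.
- tip_box: Bystander: blue pipette tip box, 85 by 125 by 56 mm, on the bench; origin at the centre of its underside. Leave alone.
- wash_bottle: Bystander: white wash bottle, 60 mm wide, 150 mm high with its bent spout; origin at the centre of its underside. Leave alone.
Things that resemble listed ones, but are neither listed nor needed, are in the scene too. What is shaped like the scraper but green is not meant.

How it is judged:
By the outcome, as a careful person would: the job done as asked, in the order asked, and still so for the second after the job is handed in, with the robot touching nothing.
Of jar1, jar2, jar3, jar4 only 1 to 2 are there at a start; the rules pass over those that are not, and their reading is None.
Of chip1, chip2, chip3, chip4, chip5 only 3 to 5 are there at a start; the rules pass over those that are not, and their reading is None.
At some moment in a run one of scraper, jar1, jar2, jar3, jar4 may be knocked a few centimetres aside while the robot is not near it.
It also fails if it takes over 210 s, if anything falls off the work surface, if the arm or the gripper's body presses on something with over 40 N, if the wrist force passes 120 N, or if a joint passes its speed limit or range.

### The arm

A 6-joint arm with a two-finger parallel gripper is mounted at the origin on the work surface. World frame = base frame: x ahead of the robot, y to its left, z up, the work surface at z = 0. Lengths are in mm, angles in rad, forces in N, time in s.
With the tool pointing down it reaches from about 350 to 775 mm from the base axis. Payload 5.5 kg.
Tool frame: the origin (TCP) lies on the centre line of the jaws, within the pads' length; the fingertips stand 19 mm ahead of it and the grasp point (between the pads) is the TCP (env.tcp_to_tips is the distance from the TCP to the fingertips, in mm); z points along the fingers, y is the direction in which the jaws open and shut (so a half turn about z gives the same grasp; the last joint's range is limited). The gripper opens to 85 mm and grips with 20 to 120 N. Pads are 22 mm wide; open, the fingers measure 114 mm over their backs; the gripper's body (76 mm by 85 mm) begins 54 mm behind the grasp point. The pads swing forward as they close: fully open they stand 13 mm farther back than shut.
Start: joints at [1.055, 0.313, 0.046, 1.304, 0, 1.431], TCP at [211.063, 534.907, 219.523] pointing down, gripper open.
Joint ranges: [-2.76, 2.76], [-0.86, 1.69], [-1.03, 1.26], [-2.2, 2.34], [-1.47, 1.5], [-3.14, 3.14]. Speed limits (rad/s): [2.57, 2.57, 3.14, 3.14, 3.14, 3.14].

### API

Orientations are given as a 3x3 rotation matrix whose columns are the frame's x, y, z axes.
In Python, from cell import status, optics, env gives the robot as it stands. The module is installed in compiled form; this text tells all that it offers.
- The arm moves only by the shell command python3 -m creep 'ROWS' [OPENING]. ROWS is JSON, a list of rows, each a list of 6 numbers: the shift along the world's x, y, z scaled (see below), then the turn, a rotation vector about the world's x, y, z scaled (see below). In form: [[dx, dy, dz, ax, ay, az], ...]. A call has 1 to 12 rows; each row shifts and turns the commanded pose from where the row before left it; what a row does not reach is not made up. The controller multiplies each number of a shift by 0.03 m and each number of a turn by 0.12 rad. A row lasts 1/8 s, in which the tool goes at most 62.5 mm and 10.7 degrees, less where a joint would pass 70% of its speed; a pose out of reach is approached as far as the arm can. A call with a number of a shift or a turn outside -1 to 1 is refused whole. A call with a gripper value outside its range is refused whole. OPENING is the opening, from 0 (shut) to 1 (fully open), set as the call begins (- or left out, the last holds). The fingers move at their own pace and stop on an object; the grip force is fixed at half the most. Time passes only in rows, so rows that do not move let the fingers close. It gives the time, the measured TCP pose, the force and the opening at its end, in the units of the state.
- status.sense(): the state, without advancing time (a new reading comes with each control period).
- optics.capture(name): name is "side" or "top"; returns a dict with "image" (420x560x3 uint8, blue, green, red), "z_map" (420x560 float32, mm along the optical axis (not along the pixel's ray), 0 where there is no reading), "fx", "fy", "cx", "cy" (pixels), "R" (3x3) and "t" (3): a world point X has camera coordinates R X + t. Camera axes: x right, y down, z forward; pixel columns grow to the right and rows downward; lengths in mm; the calibration is good to about 2 mm. A picture is of the moment at which its call begins.
- env.hand_in(): hands the job in, once; it reports no verdict.
The state is a dict: "time_s": time; "joint_positions": joint angles; "dq": joint speeds; "tau": joint torques, N m; "ee_pos": TCP position; "eef_rot": TCP orientation; "force": force on the tool from outside, world axes, zero at the start; "ft_torque": the same for the moment, N m; "opening": finger opening in mm.
Only numpy, scipy, OpenCV 4.12 (cv2) and the standard library are available. Lean on these libraries where they do the work, as an engineer would, in place of code of your own. Each camera call takes 0.05 s, during which the arm holds its last target. There are 200 camera calls.

## Working session

There is one attempt and no reset: what is moved stays moved. The work goes in short steps, Python scripts to look and compute and a shell command to move; the robot and the scene stay as the last step left them, time stands still between calls to the robot, and variables do not carry over. Pictures are saved under pics/ and viewed, about 12 in all and at most 16, crops included, and the job is handed in when it is done.

```bash
mkdir -p pics
cat > h.py <<'E'
import numpy as np, cv2
from cell import status, optics, env
def cap(n):
    return optics.capture(n)
def pt(c,u,v,z=None):
    "pixel -> world; on plane z if given, else by depth"
    d=np.array([(u-c['cx'])/c['fx'],(v-c['cy'])/c['fy'],1.]); R=np.array(c['R']); t=np.array(c['t']).ravel()
    o=-R.T@t; w=R.T@d
    s=(z-o[2])/w[2] if z is not None else c['z_map'][int(round(v)),int(round(u))]
    return o+s*w
def px(c,X):
    p=np.array(c['R'])@np.array(X,float)+np.array(c['t']).ravel()
    return np.array([c['fx']*p[0]/p[2]+c['cx'],c['fy']*p[1]/p[2]+c['cy']])
def cloud(c):
    v,u=np.mgrid[0:420,0:560]; z=c['z_map']
    P=np.stack([(u-c['cx'])/c['fx']*z,(v-c['cy'])/c['fy']*z,z],-1)-np.array(c['t']).ravel()
    W=P@np.array(c['R']); W[z==0]=np.nan
    return W
E
python3 - <<'E'
from h import *
s=status.sense(); print(s)
for n in('top','side'):
    c=cap(n); cv2.imwrite(f'pics/{n}0.png',cv2.resize(c['image'],(784,588))); np.savez(f'{n}0.npz',**c)
    R=np.array(c['R']);print(n,c['fx'],c['cx'],c['cy'],(-R.T@np.array(c['t']).ravel()).round(),R.round(2).tolist())
E
```

```text
{'time_s': 0.0, 'joint_positions': array([ 1.05538970e+00,  3.13994258e-01,  4.49556861e-02,  1.30357797e+00,
       -2.14590570e-05,  1.43119044e+00]), 'dq': array([ 0.00141253, -0.00050024, -0.00041179,  0.0006331 ,  0.00011313,
       -0.00043229]), 'tau': array([-4.22994381e-04, -4.80624390e+01,  2.98535943e+01,  1.94518251e-02,
       -1.63560126e-04,  2.42801065e-06]), 'ee_pos': array([210.78715281, 534.3957042 , 218.6028487 ]), 'eef_rot': array([[-9.30213939e-01,  3.67016697e-01, -8.78491999e-04],
       [ 3.67017675e-01,  9.30212602e-01, -1.59433207e-03],
       [ 2.32037839e-04, -1.80549201e-03, -9.99998343e-01]]), 'force': array([0.45002018, 0.46008916, 0.27401416]), 'ft_torque': array([ 0.00282457, -0.04713409, -0.02825401]), 'opening': 85.31640004073095}
top 493.9258739371493 277.27003782195413 205.14299424203756 [ 437.   11. 1212.] [[0.01, -1.0, 0.01], [-1.0, -0.01, -0.07], [0.07, -0.01, -1.0]]
side 399.3534421706815 281.8316630646567 203.2353984013246 [379. 788. 865.] [[-0.99, -0.15, -0.01], [-0.1, 0.7, -0.71], [0.12, -0.7, -0.71]]
```

View pics/top0.png

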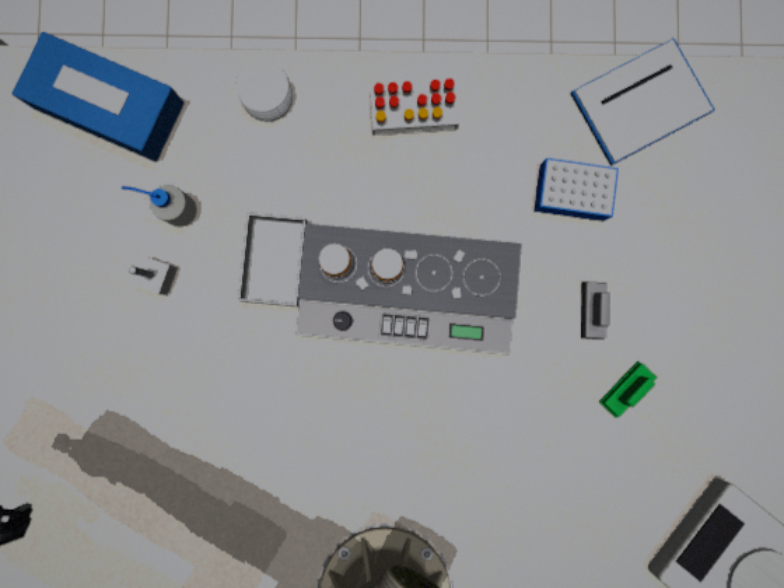

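View pics/side0.png

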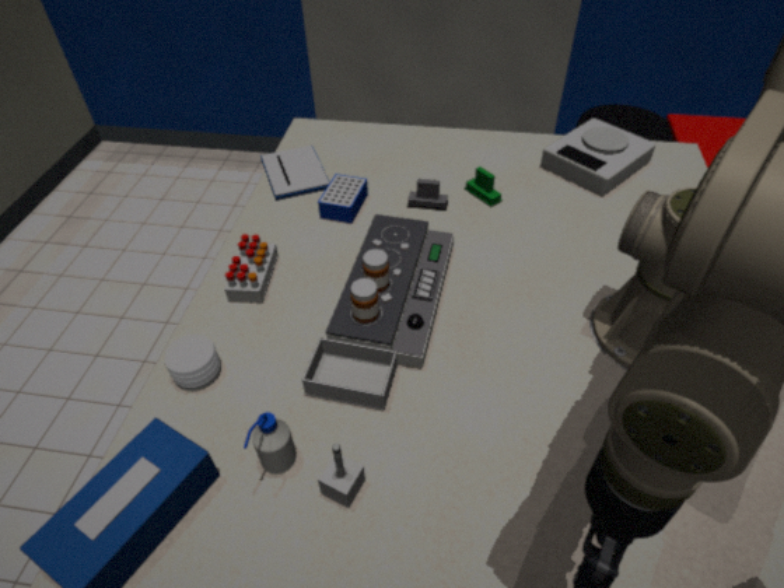

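Two jars (places 1 and 2, at view px (335,260) and (387,266)) and five chips. The grey scraper is at (597,310), the stylus at (150,272). Now I'll measure them.

```bash
cat >> h.py <<'E'
def rect(W,m):
    p=W[m][:,:2].astype(np.float32); p=p[~np.isnan(p).any(1)]
    (c,s,a)=cv2.minAreaRect(p); return np.round(c,1),np.round(s,1),round(a,2),len(p)
def box(W,u0,v0,u1,v1):
    m=np.zeros(W.shape[:2],bool); m[v0:v1,u0:u1]=1; return m
E
python3 - <<'E'
from h import *
c=cap('top'); W=cloud(c); I=c['image'].astype(int); Z=W[...,2]
b=lambda *a: box(W,*[int(x/1.4) for x in a])
print('stirrer+jar',rect(W,b(296,215,530,318)&(Z>58)&(Z<72)))
g=I.max(2)
# plate edges by colour
m=b(290,210,530,325)&(g<110); m=cv2.morphologyEx(m.astype(np.uint8),cv2.MORPH_CLOSE,np.ones((9,9)))
cs=max(cv2.findContours(m,0,2)[0],key=cv2.contourArea).reshape(-1,2)
P=np.array([pt(c,u,v,65)[:2] for u,v in cs],np.float32); print('plate col',cv2.minAreaRect(P))
for n,r in dict(j1=(310,235,360,290),j2=(365,240,410,295)).items():
    print(n,rect(W,b(*r)&(Z>130)), np.nanmax(Z[b(*r)]))
print('tray',rect(W,b(235,205,306,312)&(Z>40)&(Z<56)))
print('scr fin',rect(W,b(570,270,620,350)&(Z>60)),'foot',rect(W,b(570,270,620,350)&(Z>15)))
print('stand',rect(W,b(120,250,185,300)&(Z>40)&(Z<58)),'stylus',rect(W,b(120,250,185,300)&(Z>100)),np.nanmax(Z[b(120,250,185,300)]))
for n,r in dict(c1=(400,247,420,263),c2=(450,247,468,266),c3=(353,274,371,292),c4=(399,283,414,297),c5=(449,285,465,301)).items():
    mm=b(*r)&(g>130); v,u=np.nonzero(mm); print(n,pt(c,u.mean(),v.mean(),72).round(1),len(u))
np.savez('m.npz')
print('dial', end=' ')
s=cap('side'); W2=cloud(s);
b2=lambda *a: box(W2,*[int(x/1.4) for x in a])
print('side stylus',W2[b2(328,440,350,480)&(W2[...,2]>100)].mean(0), 'scr',rect(W2,b2(400,172,455,215)&(W2[...,2]>60)))
E
```

```text
stirrer+jar (array([533.4, -32.6]), array([364.5, 149.4]), 85.66, 7319)
plate col ((528.1453247070312, -17.902450561523438), (389.4467468261719, 166.9159393310547), 84.42869567871094)
j1 (array([555.5,  87.9]), array([46.5, 46.1]), 1.92, 377) 143.787109343711
j2 (array([547.9,   4.7]), array([46. , 46.1]), 90.0, 374) 143.10634469043322
tray (array([559.9, 194.3]), array([112.9, 156.4]), 85.74, 416)
scr fin (array([ 484.3, -356.5]), array([16.5, 53.6]), 89.25, 191) foot (array([ 483.8, -356. ]), array([35.7, 95.9]), 87.5, 675)
stand (array([534. , 403.6]), array([54. , 52.2]), 71.01, 454) stylus (array([533.3, 403.2]), array([10.4, 11.3]), 21.0, 46) 134.47019187571053
c1 [570.3 -31.3  72. ] 57
c2 [ 569.9 -114.2   72. ] 42
c3 [523.3  46.2  72. ] 49
c4 [512.6 -28.1  72. ] 36
c5 [ 508.4 -110.2   72. ] 39
dial side stylus [535.27914656 405.71243777 120.52395489] scr (array([ 487.3, -356.8]), array([20.3, 55.9]), 88.85, 90)
```

```bash
python3 -m creep '[[0.766,-0.993,0,0,0,-0.7],[0.766,-0.993,0,0,0,-0.7],[0.766,-0.993,0,0,0,-0.7],[0.766,-0.993,0,0,0,-0.7],[0.766,-0.993,0,0,0,-0.7],[0.766,-0.993,0,0,0,-0.7],[0.766,-0.993,0,0,0,-0.7],[0.766,-0.993,0,0,0,-0.7]]' 1
python3 -m creep '[[0.766,-0.993,0,0,0,-0.7],[0.766,-0.993,0,0,0,-0.7],[0.766,-0.993,0,0,0,-0.7],[0.766,-0.993,0,0,0,-0.7],[0.766,-0.993,0,0,0,-0.7],[0.766,-0.993,0,0,0,-0.7],[0.766,-0.993,0,0,0,-0.7],[0,0,0,0,0,0],[0,0,0,0,0,0]]'
python3 - <<'E'
from h import *
c=dict(np.load('top0.npz')); W=cloud(c); I=c['image']; Z=W[...,2]
cv2.imwrite('pics/crop1.png',cv2.resize(I[150:255,165:380],(790,386),interpolation=cv2.INTER_CUBIC))
# ring centres: bright pixels on plate around predicted ring centres
g=I.max(2).astype(int)
for u0,v0 in((434/1.4,272/1.4),(481/1.4,276/1.4)):
    v,u=np.mgrid[0:420,0:560]; r=np.hypot(u-u0,v-v0)
    best=None
    gb=g-cv2.GaussianBlur(g.astype(np.float32),(0,0),4)
    m=(r<17)&(r>8)&(gb>6); (e)=cv2.fitEllipse(np.column_stack([u[m],v[m]]).astype(np.float32))
    m2=(r<4); w=np.clip(gb,0,None)*m2
    print(pt(c,*e[0],65).round(1),e[1],pt(c,(u*w).sum()/w.sum(),(v*w).sum()/w.sum(),65).round(1))
E
```

```text
time_s: 1.2
ee_pos: [395.5, 295.5, 219.5]
eef_rot: [[-0.497, 0.868, 0.0], [0.868, 0.497, 0.0], [-0.0, 0.0, -1.0]]
force: [0.4, 0.3, 0.5]
opening: 85.5
time_s: 2.33
ee_pos: [555.3, 88.1, 219.2]
eef_rot: [[0.065, 0.998, -0.001], [0.998, -0.065, 0.0], [0.0, -0.001, -1.0]]
force: [0.1, 0.1, 0.2]
opening: 85.5
[542.2 -72.6  65. ] (25.755918502807617, 26.38751983642578) [542.5 -72.8  65. ]
[ 535.9 -152.9   65. ] (25.746295928955078, 26.14838409423828) [ 535.8 -152.7   65. ]
```

View pics/crop1.png

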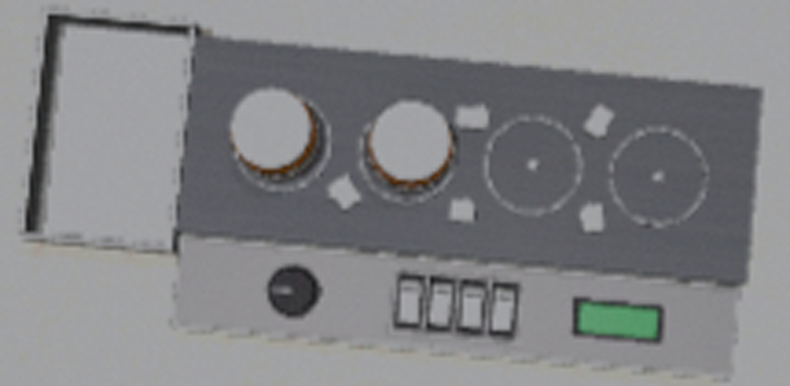

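Place 3 and 4 rings give the stirrer pose: yaw −0.08, centre (545.5, −32.8). Picture count is 3. Grasping jar1 now.

```bash
python3 -m creep '[[0,0,-0.94,0,0,0],[0,0,-0.94,0,0,0],[0,0,-0.94,0,0,0],[0,0,-0.94,0,0,0],[0,0,0,0,0,0]]' 1
python3 -m creep '[[0,0,0,0,0,0],[0,0,0,0,0,0],[0,0,0,0,0,0],[0,0,0,0,0,0],[0,0,0,0,0,0],[0,0,0,0,0,0],[0,0,0,0,0,0],[0,0,0,0,0,0]]' 0
python3 -m creep '[[0,0,0.5,0,0,0],[0,0,0.9,0,0,0],[0,0,0.9,0,0,0]]'
```

```text
time_s: 2.95
ee_pos: [553.0, 89.1, 104.8]
eef_rot: [[0.063, 0.998, -0.005], [0.998, -0.063, 0.0], [-0.0, -0.005, -1.0]]
force: [-0.5, 0.0, 0.1]
opening: 85.5
time_s: 3.95
ee_pos: [556.9, 88.3, 108.7]
eef_rot: [[0.065, 0.998, 0.003], [0.998, -0.065, 0.0], [0.001, 0.003, -1.0]]
force: [-1.3, 0.4, 5.7]
opening: 45.8
time_s: 4.32
ee_pos: [555.6, 88.0, 177.2]
eef_rot: [[0.065, 0.998, 0.0], [0.998, -0.065, -0.0], [-0.0, 0.0, -1.0]]
force: [0.6, -1.3, -1.8]
opening: 46.3
```

Run:
```python
from h import *
c=cap('side'); p=px(c,[555,88,140]).astype(int); print(p)
u,v=p; cv2.imwrite('pics/s1.png',cv2.resize(c['image'][v-60:v+70,max(u-80,0):u+90],(680,520)))
```

```text
[259 204]
```

View pics/s1.png

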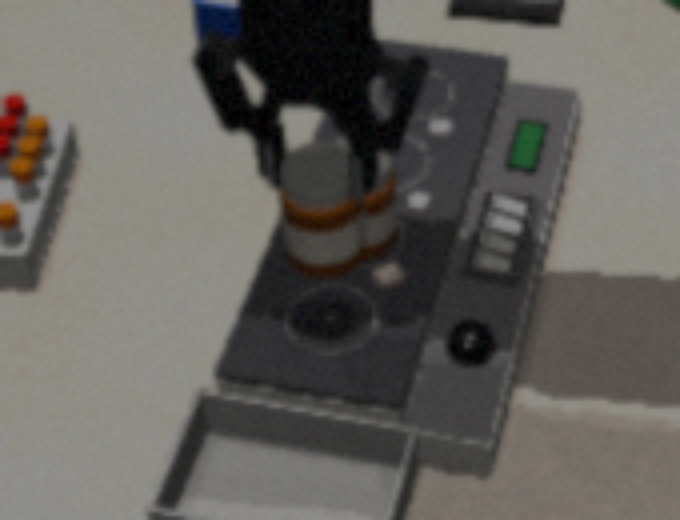

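Run:
```python
from h import *
c=cap('side'); W=cloud(c); I=c['image'].astype(int)
m=(np.hypot(W[...,0]-555,W[...,1]-88)<75)&(W[...,2]>120)
dark=m&(I.max(2)<45)
for n,lo,hi in(('left',570,600),('right',510,545)):
    mm=dark&(W[...,0]>lo)&(W[...,0]<hi); z=np.sort(W[...,2][mm]); print(n,len(z),z[:12].round())
wh=m&(I.min(2)>80); P=W[wh]; print('white z pct',np.percentile(P[:,2],[1,5,25,50,75,95,99]).round(), P[P[:,2]>195].mean(0).round(1) if (P[:,2]>195).any() else '')
am=m&(I[...,2]-I[...,0]>40); print('amber',np.percentile(W[am],[2,25,50,75,98],axis=0).round().tolist())
print(status.sense()['ee_pos'])
```

```text
left 1063 [139. 144. 144. 145. 145. 146. 148. 148. 149. 149. 153. 154.]
right 1978 [138. 140. 140. 141. 143. 144. 144. 145. 145. 145. 146. 147.]
white z pct [165. 186. 245. 294. 416. 479. 489.] [595.1 102.8 339. ]
amber [[534.0, 21.0, 121.0], [540.0, 103.0, 190.0], [548.0, 108.0, 193.0], [560.0, 110.0, 195.0], [576.0, 113.0, 197.0]]
[558.01382462  88.03400557 179.69517348]
```

```bash
python3 -m creep '[[-0.65,0.883,0,0,0,0],[-0.65,0.883,0,0,0,0],[-0.65,0.883,0,0,0,0],[-0.65,0.883,0,0,0,0],[-0.65,0.883,0,0,0,0],[-0.65,0.883,0,0,0,0],[-0.65,0.883,0,0,0,0],[-0.65,0.883,0,0,0,0],[0,0,0,0,0,0],[0,0,0,0,0,0]]'
python3 -m creep '[[0,0,-0.9,0,0,0],[0,0,-0.9,0,0,0],[0,0,-0.9,0,0,0],[0,0,-0.9,0,0,0],[0,0,-0.3,0,0,0],[0,0,-0.3,0,0,0],[0,0,-0.23,0,0,0],[0,0,0,0,0,0],[0,0,0,0,0,0]]'
```

```text
time_s: 5.68
ee_pos: [399.7, 299.7, 175.3]
eef_rot: [[0.065, 0.998, -0.0], [0.998, -0.065, -0.001], [-0.001, -0.0, -1.0]]
force: [-0.9, 0.4, -1.7]
opening: 45.8
time_s: 6.8
ee_pos: [400.6, 300.4, 43.8]
eef_rot: [[0.065, 0.998, 0.002], [0.998, -0.065, 0.001], [0.001, 0.002, -1.0]]
force: [-1.4, 0.1, 3.4]
opening: 45.7
```

```bash
python3 -m creep '[[0,0,0,0,0,0],[0,0,0,0,0,0],[0,0,0,0,0,0],[0,0,0,0,0,0],[0,0,0.4,0,0,0],[0,0,0.8,0,0,0],[0,0,0.9,0,0,0],[0,0,0.9,0,0,0],[0,0,0.9,0,0,0],[0,0,0.6,0,0,0]]' 1
python3 -m creep '[[0.493,-0.984,0,0,0,0],[0.493,-0.984,0,0,0,0],[0.493,-0.984,0,0,0,0],[0.493,-0.984,0,0,0,0],[0.493,-0.984,0,0,0,0],[0.493,-0.984,0,0,0,0],[0.493,-0.984,0,0,0,0],[0.493,-0.984,0,0,0,0],[0.493,-0.984,0,0,0,0],[0.493,-0.984,0,0,0,0],[0,0,0,0,0,0],[0,0,0,0,0,0]]'
python3 - <<'E'
from h import *
c=cap('top'); W=cloud(c); Z=W[...,2]; print(rect(W,(np.hypot(W[...,0]-400,W[...,1]-300)<45)&(Z>60)&(Z<80)))
c=cap('side'); W=cloud(c); print(rect(W,(np.hypot(W[...,0]-548,W[...,1]-5)<40)&(W[...,2]>130)&(W[...,2]<146)&(c['image'].min(2)>90)))
E
```

```text
time_s: 8.05
ee_pos: [400.3, 300.3, 180.2]
eef_rot: [[0.065, 0.998, 0.002], [0.998, -0.065, 0.001], [0.001, 0.002, -1.0]]
force: [0.8, 1.3, -0.5]
opening: 84.8
time_s: 9.55
ee_pos: [547.3, 5.0, 178.2]
eef_rot: [[0.065, 0.998, -0.0], [0.998, -0.065, 0.0], [0.0, -0.0, -1.0]]
force: [0.8, 0.8, 0.4]
opening: 85.5
(array([397.5, 299.5]), array([46.3, 47. ]), 0.82, 359)
(array([544.2,  24.4]), array([18.5,  4.2]), 20.26, 9)
```

```bash
python3 -m creep '[[0,0,-0.8,0,0,0],[0,0,-0.8,0,0,0],[0,0,-0.77,0,0,0],[0,0,0,0,0,0],[0,0,0,0,0,0]]' 1
python3 -m creep '[[0,0,0,0,0,0],[0,0,0,0,0,0],[0,0,0,0,0,0],[0,0,0,0,0,0],[0,0,0,0,0,0],[0,0,0,0,0,0],[0,0,0,0,0,0],[0,0,0,0,0,0]]' 0
python3 -m creep '[[0,0,0.5,0,0,0],[0,0,0.9,0,0,0],[0,0,0.9,0,0,0],[0,0,0,0,0,0]]'
python3 -m creep '[[-0.74,0.772,0,0,0,0],[-0.74,0.772,0,0,0,0],[-0.74,0.772,0,0,0,0],[-0.74,0.772,0,0,0,0],[-0.74,0.772,0,0,0,0],[-0.74,0.772,0,0,0,0],[-0.74,0.772,0,0,0,0],[-0.74,0.772,0,0,0,0],[0,0,0,0,0,0],[0,0,0,0,0,0]]'
python3 -m creep '[[0,0,-0.9,0,0,0],[0,0,-0.9,0,0,0],[0,0,-0.9,0,0,0],[0,0,-0.9,0,0,0],[0,0,-0.3,0,0,0],[0,0,-0.3,0,0,0],[0,0,-0.23,0,0,0],[0,0,0,0,0,0],[0,0,0,0,0,0]]'
```

```text
time_s: 10.28
ee_pos: [548.0, 5.3, 107.7]
eef_rot: [[0.064, 0.998, 0.001], [0.998, -0.064, -0.0], [-0.0, 0.001, -1.0]]
force: [-0.7, -0.2, -0.6]
opening: 85.0
time_s: 11.28
ee_pos: [548.5, 4.6, 108.1]
eef_rot: [[0.065, 0.998, 0.002], [0.998, -0.065, -0.0], [-0.0, 0.002, -1.0]]
force: [-0.2, 0.6, 4.9]
opening: 45.9
time_s: 11.78
ee_pos: [549.3, 4.5, 178.3]
eef_rot: [[0.065, 0.998, 0.005], [0.998, -0.065, -0.001], [-0.0, 0.005, -1.0]]
force: [0.3, 0.0, -2.2]
opening: 46.1
time_s: 13.02
ee_pos: [370.0, 189.9, 175.2]
eef_rot: [[0.065, 0.998, -0.0], [0.998, -0.065, -0.0], [-0.0, -0.0, -1.0]]
force: [-0.2, -0.4, -1.1]
opening: 45.9
time_s: 14.15
ee_pos: [370.5, 190.2, 43.2]
eef_rot: [[0.065, 0.998, 0.001], [0.998, -0.065, 0.0], [0.0, 0.001, -1.0]]
force: [0.1, 0.4, -1.5]
opening: 45.9
```

```bash
python3 -m creep '[[0,0,-0.06,0,0,0],[0,0,0,0,0,0]]'
python3 -m creep '[[0,0,0,0,0,0],[0,0,0,0,0,0],[0,0,0,0,0,0],[0,0,0,0,0,0],[0,0,0.4,0,0,0],[0,0,0.8,0,0,0],[0,0,0.9,0,0,0],[0,0,0.9,0,0,0],[0,0,0.9,0,0,0],[0,0,0.6,0,0,0]]' 1
python3 -m creep '[[0.202,-0.959,0,0,0,0.705],[0.202,-0.959,0,0,0,0.705],[0.202,-0.959,0,0,0,0.705],[0.202,-0.959,0,0,0,0.705],[0.202,-0.959,0,0,0,0.705],[0.202,-0.959,0,0,0,0.705],[0.202,-0.959,0,0,0,0.705],[0.202,-0.959,0,0,0,0.705],[0.202,-0.959,0,0,0,0.705],[0.202,-0.959,0,0,0,0.705]]'
python3 - <<'E'
from h import *
c=cap('top'); W=cloud(c); Z=W[...,2]
for x,y in((400,300),(370,190)): print('jar',rect(W,(np.hypot(W[...,0]-x,W[...,1]-y)<45)&(Z>60)&(Z<80)))
m=(np.hypot(W[...,0]-485,W[...,1]+356)<90)&(c['image'].ptp(2)<30 if hasattr(c['image'],'ptp') else np.ptp(c['image'],axis=2)<30)
print('fin',rect(W,m&(Z>55)),'foot',rect(W,m&(Z>15)))
g=c['image'].max(2); b=lambda *a: box(W,*[int(x/1.4) for x in a])
np.savez('top1.npz',**c)
E
```

```text
time_s: 14.4
ee_pos: [370.8, 190.4, 42.9]
eef_rot: [[0.065, 0.998, 0.002], [0.998, -0.065, 0.001], [0.001, 0.002, -1.0]]
force: [-4.1, -1.0, 16.6]
opening: 46.1
time_s: 15.65
ee_pos: [370.6, 190.2, 178.2]
eef_rot: [[0.065, 0.998, 0.002], [0.998, -0.065, 0.001], [0.001, 0.002, -1.0]]
force: [0.5, -1.3, 0.5]
opening: 85.2
time_s: 16.9
ee_pos: [430.8, -98.7, 176.9]
eef_rot: [[-0.706, 0.708, 0.001], [0.708, 0.706, -0.0], [-0.001, 0.0, -1.0]]
force: [0.7, 0.3, 1.0]
opening: 85.3
jar (array([399.9, 298.4]), array([48.7, 45.6]), 88.22, 365)
jar (array([370. , 190.6]), array([45.4, 47.2]), 45.25, 348)
fin (array([ 484.3, -356.3]), array([16.9, 53.9]), 89.38, 211) foot (array([ 483.8, -356.4]), array([36.8, 96. ]), 87.45, 649)
```

```bash
python3 -m creep '[[0.202,-0.959,0,0,0,0.705],[0.202,-0.959,0,0,0,0.705],[0.202,-0.959,0,0,0,0.705],[0.202,-0.959,0,0,0,0.705],[0.202,-0.959,0,0,0,0.705],[0.202,-0.959,0,0,0,0.705],[0.202,-0.959,0,0,0,0.705],[0.202,-0.959,0,0,0,0.705],[0.202,-0.959,0,0,0,0.705],[0,0,0,0,0,0]]'
python3 -m creep '[[0,0,-0.95,0,0,0],[0,0,-0.95,0,0,0],[0,0,-0.95,0,0,0],[0,0,-0.95,0,0,0],[0,0,-0.36,0,0,0],[0,0,0,0,0,0],[0,0,0,0,0,0]]'
python3 -m creep '[[0,0,0,0,0,0],[0,0,0,0,0,0],[0,0,0,0,0,0],[0,0,0,0,0,0],[0,0,0,0,0,0],[0,0,0,0,0,0],[0,0,0,0,0,0],[0,0,0,0,0,0],[0,0,0,0,0,0],[0,0,0,0,0,0],[0,0,0,0,0,0]]' 0
```

```text
time_s: 18.2
ee_pos: [485.4, -358.2, 176.2]
eef_rot: [[-1.0, 0.031, 0.0], [0.031, 1.0, -0.0], [-0.0, -0.0, -1.0]]
force: [-0.1, 1.0, -0.0]
opening: 85.2
time_s: 19.08
ee_pos: [485.9, -357.0, 52.6]
eef_rot: [[-1.0, 0.028, 0.001], [0.028, 1.0, -0.001], [-0.002, -0.001, -1.0]]
force: [-0.1, 0.5, 0.5]
opening: 85.6
time_s: 20.45
ee_pos: [485.4, -356.9, 51.6]
eef_rot: [[-1.0, 0.028, 0.0], [0.028, 1.0, -0.001], [-0.0, -0.001, -1.0]]
force: [-0.6, -2.2, 5.7]
opening: 14.2
```

```bash
python3 -m creep '[[0,0,0.4,0,0,0],[0,0,0.9,0,0,0],[0,0,1,0,0,0],[0,0,1,0,0,0],[0,0,0,0,0,0]]'
python3 -m creep '[[0.27,0.968,0,0,0,-0.07],[0.27,0.968,0,0,0,-0.07],[0.27,0.968,0,0,0,-0.07],[0.27,0.968,0,0,0,-0.07],[0.27,0.968,0,0,0,-0.07],[0.27,0.968,0,0,0,-0.07],[0,0,0,0,0,0],[0,0,0,0,0,0]]'
python3 -m creep '[[0,0,-0.5,0,0,0],[0,0,-0.4,0,0,0],[0,0,-0.17,0,0,0],[0,0,0,0,0,0],[0,0,0,0,0,0]]'
python3 - <<'E'
from h import *
c=cap('side'); p=px(c,[540,-120,75]).astype(int); u,v=p
cv2.imwrite('pics/s2.png',cv2.resize(c['image'][v-70:v+80,u-110:u+110],(792,540)))
E
```

```text
time_s: 21.08
ee_pos: [486.2, -356.8, 152.2]
eef_rot: [[-1.0, 0.028, 0.003], [0.028, 1.0, -0.001], [-0.003, -0.001, -1.0]]
force: [0.4, -1.1, -2.3]
opening: 14.0
time_s: 22.08
ee_pos: [533.0, -182.0, 148.8]
eef_rot: [[-0.997, 0.078, -0.002], [0.078, 0.997, 0.001], [0.002, 0.001, -1.0]]
force: [-0.0, 0.3, -2.1]
opening: 14.1
time_s: 22.7
ee_pos: [534.1, -182.5, 118.3]
eef_rot: [[-0.997, 0.079, 0.001], [0.079, 0.997, 0.0], [-0.001, 0.0, -1.0]]
force: [-0.9, 0.4, -1.8]
opening: 13.7
```

View pics/s2.png

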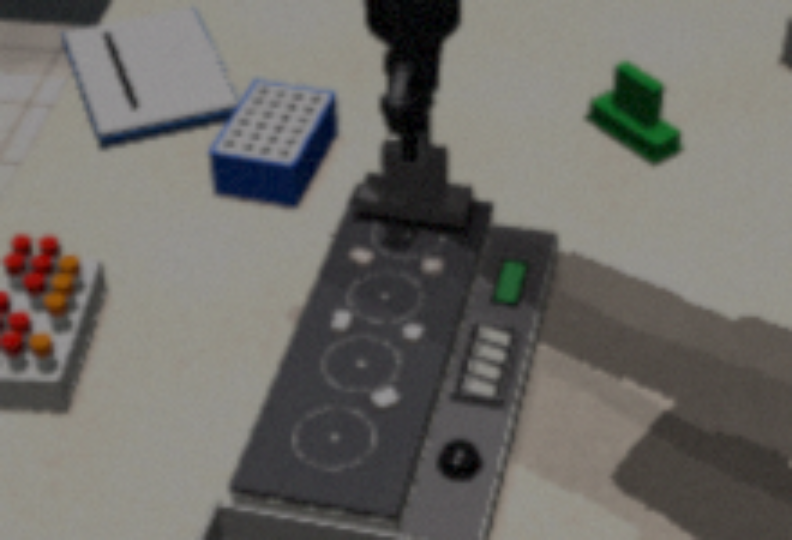

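```bash
python3 -m creep '[[0.0266,0.332,-0.03,0,0,0],[0.0266,0.332,0,0,0,0],[0.0266,0.332,0,0,0,0],[0.0266,0.332,0,0,0,0],[0.0266,0.332,0,0,0,0],[0.0266,0.332,0,0,0,0],[0.0266,0.332,0,0,0,0],[0.0266,0.332,0,0,0,0],[0.0266,0.332,0,0,0,0],[0.0266,0.332,0,0,0,0],[0.0266,0.332,0,0,0,0],[0.0266,0.332,0,0,0,0]]'
python3 -m creep '[[0.0266,0.332,0,0,0,0],[0.0266,0.332,0,0,0,0],[0.0266,0.332,0,0,0,0],[0.0266,0.332,0,0,0,0],[0.0266,0.332,0,0,0,0],[0.0266,0.332,0,0,0,0],[0.0266,0.332,0,0,0,0],[0.0266,0.332,0,0,0,0],[0.0266,0.332,0,0,0,0],[0.0266,0.332,0,0,0,0]]'
python3 - <<'E'
from h import *
c=cap('side'); p=px(c,[550,70,75]).astype(int); u,v=p
cv2.imwrite('pics/s3.png',cv2.resize(c['image'][v-70:v+80,u-110:u+110],(792,540)))
E
```

```text
time_s: 24.25
ee_pos: [543.5, -62.2, 117.2]
eef_rot: [[-0.997, 0.079, 0.0], [0.079, 0.997, 0.0], [-0.0, 0.0, -1.0]]
force: [0.6, -0.4, -2.6]
opening: 14.3
time_s: 25.5
ee_pos: [551.4, 37.5, 117.2]
eef_rot: [[-0.997, 0.079, -0.0], [0.079, 0.997, 0.0], [0.0, 0.0, -1.0]]
force: [-0.3, -0.4, -2.2]
opening: 14.2
```

View pics/s3.png

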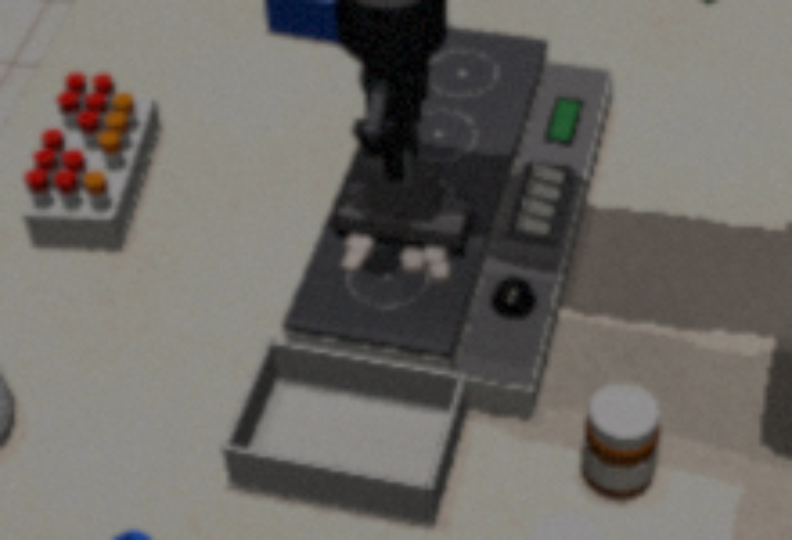

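```bash
python3 -m creep '[[0.0266,0.332,0,0,0,0],[0.0266,0.332,0,0,0,0],[0.0266,0.332,0,0,0,0],[0.0266,0.332,0,0,0,0],[0.0266,0.332,0,0,0,0],[0.0266,0.332,0,0,0,0],[0.0266,0.332,0,0,0,0],[0.0266,0.332,0,0,0,0],[0.0266,0.332,0,0,0,0],[0.0266,0.332,0,0,0,0],[0.0266,0.332,0,0,0,0],[0,0,0,0,0,0]]'
python3 -m creep '[[0,0,0,0,0,0],[0,0,0,0,0,0],[0,-0.5,0,0,0,0],[0,-1,0,0,0,0],[0,-1,0.5,0,0,0],[0,-1,0.5,0,0,0],[0,0,0,0,0,0]]'
python3 - <<'E'
from h import *
c=cap('side'); p=px(c,[550,90,75]).astype(int); u,v=p
cv2.imwrite('pics/s4.png',cv2.resize(c['image'][v-70:v+80,u-110:u+110],(792,540)))
E
```

```text
time_s: 27.05
ee_pos: [560.2, 147.2, 117.2]
eef_rot: [[-0.997, 0.078, 0.0], [0.078, 0.997, 0.0], [-0.0, 0.0, -1.0]]
force: [-0.5, -0.2, -2.5]
opening: 14.1
time_s: 27.92
ee_pos: [561.1, 38.3, 148.6]
eef_rot: [[-0.997, 0.083, 0.003], [0.083, 0.997, -0.001], [-0.003, -0.001, -1.0]]
force: [0.1, 0.3, -2.7]
opening: 13.9
```

View pics/s4.png

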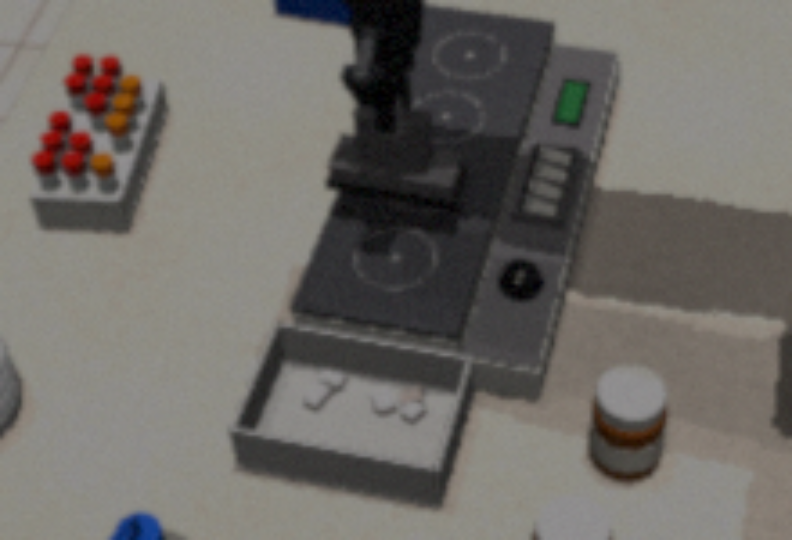

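```bash
python3 -m creep '[[-0.179,-0.949,0,0,0,0],[-0.179,-0.949,0,0,0,0],[-0.179,-0.949,0,0,0,0],[-0.179,-0.949,0,0,0,0],[-0.179,-0.949,0,0,0,0],[-0.179,-0.949,0,0,0,0],[-0.179,-0.949,0,0,0,0],[-0.179,-0.949,0,0,0,0],[-0.179,-0.949,0,0,0,0],[-0.179,-0.949,0,0,0,0],[-0.179,-0.949,0,0,0,0],[-0.179,-0.949,0,0,0,0]]'
python3 -m creep '[[-0.179,-0.949,0,0,0,0],[-0.179,-0.949,0,0,0,0],[0,0,0,0,0,0],[0,0,-0.95,0,0,0],[0,0,-0.95,0,0,0],[0,0,-0.95,0,0,0],[0,0,-0.2,0,0,0],[0,0,-0.1,0,0,0],[0,0,0,0,0,0],[0,0,0,0,0,0]]'
```

```text
time_s: 29.48
ee_pos: [495.3, -300.4, 146.5]
eef_rot: [[-0.997, 0.078, -0.001], [0.078, 0.997, 0.001], [0.001, 0.001, -1.0]]
force: [0.4, -0.0, -1.7]
opening: 13.6
time_s: 30.72
ee_pos: [485.7, -357.7, 53.9]
eef_rot: [[-0.997, 0.079, 0.002], [0.079, 0.997, -0.001], [-0.002, -0.001, -1.0]]
force: [0.5, 0.3, -1.9]
opening: 13.8
```

```bash
python3 -m creep '[[0,0,-0.05,0,0,0],[0,0,0,0,0,0],[0,0,0,0,0,0]]'
```

```text
time_s: 31.1
ee_pos: [485.2, -357.5, 51.6]
eef_rot: [[-0.997, 0.079, 0.001], [0.079, 0.997, -0.0], [-0.001, -0.0, -1.0]]
force: [0.4, -0.6, -0.3]
opening: 14.1
```

```bash
python3 -m creep '[[0,0,0,0,0,0],[0,0,0,0,0,0],[0,0,0,0,0,0],[0,0,0,0,0,0],[0,0,0.5,0,0,0],[0,0,0.9,0,0,0],[0,0,0.9,0,0,0],[0,0,0.9,0,0,0],[0,0,1,0,0,0]]' 1
python3 -m creep '[[-0.129,0.994,0,0,0,-0.595],[-0.129,0.994,0,0,0,-0.595],[-0.129,0.994,0,0,0,-0.595],[-0.129,0.994,0,0,0,-0.595],[-0.129,0.994,0,0,0,-0.595],[-0.129,0.994,0,0,0,-0.595],[-0.129,0.994,0,0,0,-0.595],[-0.129,0.994,0,0,0,-0.595],[-0.129,0.994,0,0,0,-0.595],[-0.129,0.994,0,0,0,-0.595],[-0.129,0.994,0,0,0,-0.595],[-0.129,0.994,0,0,0,-0.595]]'
python3 -m creep '[[-0.129,0.994,0,0,0,-0.595],[-0.129,0.994,0,0,0,-0.595],[-0.129,0.994,0,0,0,-0.595],[-0.129,0.994,0,0,0,-0.595],[-0.129,0.994,0,0,0,-0.595],[-0.129,0.994,0,0,0,-0.595],[0,0,0,0,0,0]]'
python3 - <<'E'
from h import *
c=cap('top'); W=cloud(c); Z=W[...,2]
cv2.imwrite('pics/top2.png',c['image'][110:300,80:480].repeat(2,0).repeat(2,1)[:,:])
m=(Z>60)&(Z<80)
for x,y in((400,300),(370,190)): print('jar',rect(W,(np.hypot(W[...,0]-x,W[...,1]-y)<60)&m))
m=(np.hypot(W[...,0]-485,W[...,1]+356)<90)&(np.ptp(c['image'],axis=2)<30)
print('fin',rect(W,m&(Z>55)),'foot',rect(W,m&(Z>15)))
E
```

```text
time_s: 32.22
ee_pos: [485.0, -357.2, 179.2]
eef_rot: [[-0.997, 0.079, 0.001], [0.079, 0.997, -0.0], [-0.001, -0.0, -1.0]]
force: [0.9, -0.5, 0.4]
opening: 85.7
time_s: 33.72
ee_pos: [438.6, 1.5, 178.5]
eef_rot: [[-0.591, 0.806, 0.002], [0.806, 0.591, -0.0], [-0.001, 0.001, -1.0]]
force: [-0.8, -0.5, -0.1]
opening: 85.2
time_s: 34.6
ee_pos: [415.3, 181.0, 178.3]
eef_rot: [[-0.208, 0.978, 0.002], [0.978, 0.208, 0.0], [0.0, 0.002, -1.0]]
force: [1.0, -0.5, -0.0]
opening: 85.2
jar (array([0., 0.]), array([0., 0.]), 0.0, 0)
jar (array([371.5, 176.5]), array([42.8, 22.2]), 9.5, 145)
fin (array([ 484.2, -357.4]), array([18.4, 54. ]), 88.12, 206) foot (array([ 483.8, -356.8]), array([37.9, 95.6]), 85.66, 665)
```

View pics/top2.png

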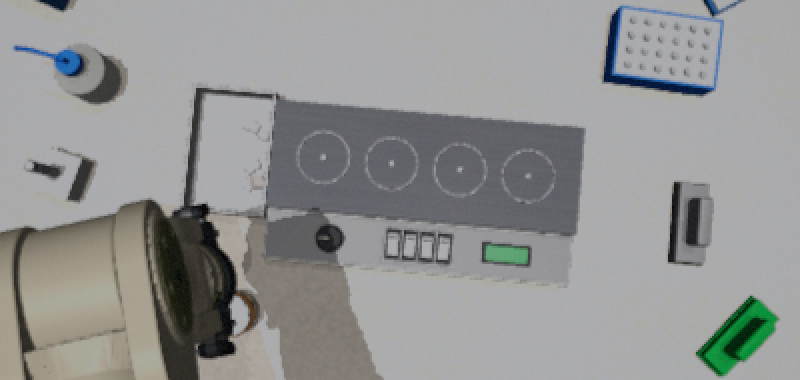

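Run:
```python
from h import *
c=cap('top'); g=c['image'].max(2).astype(np.float32); gb=g-cv2.GaussianBlur(g,(0,0),4)
v,u=np.mgrid[0:420,0:560]
for X in((555,86.8,65),(548.7,7,65)):
    u0,v0=px(c,X); r=np.hypot(u-u0,v-v0); m=(r<17)&(r>8)&(gb>6)
    e=cv2.fitEllipse(np.column_stack([u[m],v[m]]).astype(np.float32)); w=np.clip(gb,0,None)*(r<4)
    print('ring',pt(c,*e[0],65).round(1),np.round(e[1],1),pt(c,(u*w).sum()/w.sum(),(v*w).sum()/w.sum(),65).round(1))
s=cap('side'); W=cloud(s); Z=W[...,2]
cv2.imwrite('pics/s5.png',cv2.resize(s['image'][200:420,150:500],(700,440)))
for x,y in((400,300),(370,190)): print('jar',rect(W,(np.hypot(W[...,0]-x,W[...,1]-y)<60)&(Z>69)&(Z<78)&(s['image'].min(2)>60)))
```

```text
ring [555.   86.7  65. ] [25.7 25.9] [555.1  86.9  65. ]
ring [548.6   6.9  65. ] [25.8 26.1] [548.7   6.9  65. ]
jar (array([400.7, 299.6]), array([46.4, 46.3]), 70.6, 314)
jar (array([372.7, 190.7]), array([45.7, 46.7]), 30.51, 258)
```

View pics/s5.png

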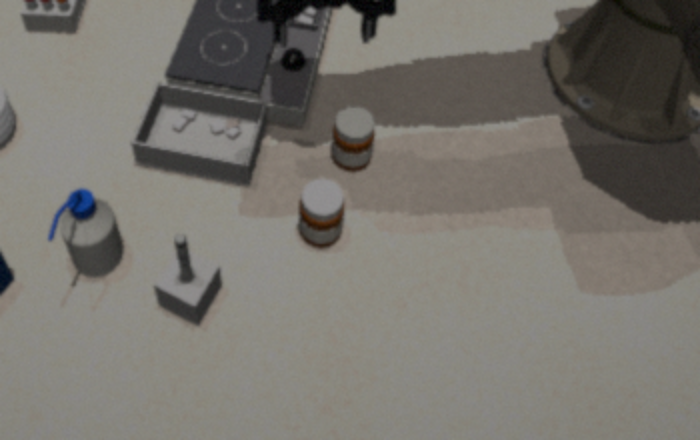

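```bash
python3 -m creep '[[-0.129,0.994,0,0,0,-0.595],[-0.129,0.994,0,0,0,-0.595],[-0.129,0.994,0,0,0,-0.595],[-0.129,0.994,0,0,0,-0.595],[0,0,0,0,0,0],[0,0,0,0,0,0]]'
python3 -m creep '[[0,0,-0.9,0,0,0],[0,0,-0.9,0,0,0],[0,0,-0.9,0,0,0],[0,0,-0.9,0,0,0],[0,0,-0.9,0,0,0],[0,0,0,0,0,0],[0,0,0,0,0,0]]'
```

```text
time_s: 35.5
ee_pos: [400.0, 297.8, 177.2]
eef_rot: [[0.079, 0.997, -0.0], [0.997, -0.079, -0.001], [-0.001, -0.0, -1.0]]
force: [-0.6, -0.5, -0.1]
opening: 85.2
time_s: 36.38
ee_pos: [400.6, 298.4, 43.2]
eef_rot: [[0.08, 0.997, 0.001], [0.997, -0.08, 0.0], [0.0, 0.001, -1.0]]
force: [-0.5, 0.0, -0.8]
opening: 85.4
```

```bash
python3 -m creep '[[0,0.035,0,0,0,0],[0,0,0,0,0,0],[0,0,0,0,0,0],[0,0,0,0,0,0],[0,0,0,0,0,0],[0,0,0,0,0,0],[0,0,0,0,0,0],[0,0,0,0,0,0],[0,0,0,0,0,0]]' 0
python3 -m creep '[[0,0,0.4,0,0,0],[0,0,0.9,0,0,0],[0,0,0.9,0,0,0],[0,0,0.9,0,0,0],[0,0,0.9,0,0,0],[0,0,0.5,0,0,0],[0,0,0,0,0,0]]'
python3 -m creep '[[0.646,-0.884,0,0,0,0],[0.646,-0.884,0,0,0,0],[0.646,-0.884,0,0,0,0],[0.646,-0.884,0,0,0,0],[0.646,-0.884,0,0,0,0],[0.646,-0.884,0,0,0,0],[0.646,-0.884,0,0,0,0],[0.646,-0.884,0,0,0,0],[0,0,0,0,0,0],[0,0,0,0,0,0],[0,0,0,0,0,0]]'
```

```text
time_s: 37.5
ee_pos: [400.4, 300.3, 43.5]
eef_rot: [[0.078, 0.997, 0.002], [0.997, -0.078, 0.001], [0.001, 0.002, -1.0]]
force: [-1.5, -1.2, 6.9]
opening: 45.8
time_s: 38.38
ee_pos: [400.4, 300.2, 178.2]
eef_rot: [[0.079, 0.997, 0.002], [0.997, -0.079, 0.001], [0.001, 0.002, -1.0]]
force: [0.5, 0.1, -2.3]
opening: 46.0
time_s: 39.75
ee_pos: [554.0, 88.4, 176.7]
eef_rot: [[0.078, 0.997, -0.001], [0.997, -0.078, 0.0], [0.0, -0.001, -1.0]]
force: [-0.8, 0.3, -2.2]
opening: 45.9
```

```bash
python3 -m creep '[[0.025,-0.045,-0.5,0,0,0],[0,0,-0.9,0,0,0],[0,0,-0.5,0,0,0],[0,0,-0.25,0,0,0],[0,0,-0.12,0,0,0],[0,0,0,0,0,0],[0,0,0,0,0,0],[0,0,0,0,0,0]]'
```

```text
time_s: 40.75
ee_pos: [556.0, 86.3, 109.7]
eef_rot: [[0.079, 0.997, 0.001], [0.997, -0.079, -0.0], [0.0, 0.001, -1.0]]
force: [0.9, -0.3, -1.5]
opening: 45.3
```

```bash
python3 -m creep '[[0,0,-0.05,0,0,0],[0,0,0,0,0,0],[0,0,0,0,0,0]]'; python3 -c "
from h import *
print(np.mean([status.sense()['force'] for _ in range(3)],0),status.sense()['ee_pos'])"
```

```text
time_s: 41.12
ee_pos: [556.0, 86.3, 108.6]
eef_rot: [[0.079, 0.997, 0.001], [0.997, -0.079, -0.0], [0.0, 0.001, -1.0]]
force: [-2.1, -0.3, 5.3]
opening: 45.7
[-2.11628235 -0.3174333   5.25647827] [555.99231975  86.34009537 108.59783989]
```

```bash
python3 -m creep '[[0,0,0,0,0,0],[0,0,0,0,0,0],[0,0,0,0,0,0],[0,0,0,0,0,0],[0,0,0.5,0,0,0],[0,0,0.9,0,0,0],[0,0,0.95,0,0,0]]' 1
python3 -m creep '[[-0.88,0.495,0,0,0,0],[-0.88,0.495,0,0,0,0],[-0.88,0.495,0,0,0,0],[-0.88,0.495,0,0,0,0],[-0.88,0.495,0,0,0,0],[-0.88,0.495,0,0,0,0],[-0.88,0.495,0,0,0,0],[0,0,0,0,0,0],[0,0,0,0,0,0],[0,0,0,0,0,0]]'
python3 - <<'E'
from h import *
print(status.sense()['ee_pos'])
c=cap('side'); W=cloud(c); Z=W[...,2]; w=c['image'].min(2)>60
print('jar2',rect(W,(np.hypot(W[...,0]-370,W[...,1]-190)<45)&(Z>69)&(Z<78)&w))
c=cap('top'); W=cloud(c); Z=W[...,2]
print('jar1',rect(W,(np.hypot(W[...,0]-555,W[...,1]-87)<45)&(Z>130)&(Z<146)))
E
```

```text
time_s: 42.0
ee_pos: [555.6, 86.4, 179.8]
eef_rot: [[0.079, 0.997, 0.0], [0.997, -0.079, -0.0], [0.0, 0.0, -1.0]]
force: [0.7, 0.5, 0.7]
opening: 85.1
time_s: 43.25
ee_pos: [371.8, 190.1, 178.5]
eef_rot: [[0.08, 0.997, 0.001], [0.997, -0.08, 0.0], [0.0, 0.001, -1.0]]
force: [-0.3, -1.0, -0.3]
opening: 84.9
[371.81179906 190.07375939 178.46588733]
jar2 (array([372.9, 190.1]), array([45.3, 46.1]), 18.49, 229)
jar1 (array([553.4,  85.8]), array([46.1, 45.8]), 88.78, 374)
```

```bash
python3 -m creep '[[0,0,-0.9,0,0,0],[0,0,-0.9,0,0,0],[0,0,-0.9,0,0,0],[0,0,-0.9,0,0,0],[0,0,-0.9,0,0,0],[0,0,0,0,0,0],[0,0,0,0,0,0]]'
python3 -m creep '[[0,0,0,0,0,0],[0,0,0,0,0,0],[0,0,0,0,0,0],[0,0,0,0,0,0],[0,0,0,0,0,0],[0,0,0,0,0,0],[0,0,0,0,0,0],[0,0,0,0,0,0],[0,0,0,0,0,0]]' 0
python3 -m creep '[[0,0,0.4,0,0,0],[0,0,0.9,0,0,0],[0,0,0.9,0,0,0],[0,0,0.9,0,0,0],[0,0,0.9,0,0,0],[0,0,0.5,0,0,0],[0,0,0,0,0,0]]'
python3 -m creep '[[0.738,-0.764,0,0,0,0],[0.738,-0.764,0,0,0,0],[0.738,-0.764,0,0,0,0],[0.738,-0.764,0,0,0,0],[0.738,-0.764,0,0,0,0],[0.738,-0.764,0,0,0,0],[0.738,-0.764,0,0,0,0],[0.738,-0.764,0,0,0,0],[0,0,0,0,0,0],[0,0,0,0,0,0],[0,0,0,0,0,0],[0,0,0,0,0,0]]'
```

```text
time_s: 44.22
ee_pos: [371.5, 190.3, 43.8]
eef_rot: [[0.079, 0.997, 0.001], [0.997, -0.079, 0.0], [0.0, 0.001, -1.0]]
force: [-0.1, 0.0, 0.2]
opening: 85.7
time_s: 45.35
ee_pos: [371.7, 190.6, 44.3]
eef_rot: [[0.079, 0.997, 0.002], [0.997, -0.079, 0.001], [0.001, 0.002, -1.0]]
force: [-1.6, -0.3, 7.2]
opening: 45.9
time_s: 46.22
ee_pos: [371.5, 190.6, 179.6]
eef_rot: [[0.079, 0.997, 0.003], [0.997, -0.079, 0.001], [0.001, 0.003, -1.0]]
force: [0.3, 0.8, -2.7]
opening: 45.8
time_s: 47.72
ee_pos: [547.4, 7.6, 178.2]
eef_rot: [[0.078, 0.997, -0.0], [0.997, -0.078, 0.0], [0.0, -0.0, -1.0]]
force: [0.2, 0.4, -2.7]
opening: 45.9
```

```bash
python3 -m creep '[[0.025,-0.02,-0.5,0,0,0],[0,0,-0.9,0,0,0],[0,0,-0.5,0,0,0],[0,0,-0.25,0,0,0],[0,0,-0.15,0,0,0],[0,0,0,0,0,0],[0,0,0,0,0,0],[0,0,0,0,0,0]]'
```

```text
time_s: 48.72
ee_pos: [549.0, 6.3, 109.4]
eef_rot: [[0.079, 0.997, 0.001], [0.997, -0.079, -0.0], [-0.0, 0.001, -1.0]]
force: [0.5, -0.1, -1.1]
opening: 45.5
```

```bash
python3 -m creep '[[0,0,-0.045,0,0,0],[0,0,0,0,0,0],[0,0,0,0,0,0]]'
```

```text
time_s: 49.1
ee_pos: [549.2, 6.2, 109.4]
eef_rot: [[0.079, 0.997, 0.002], [0.997, -0.079, -0.0], [-0.0, 0.002, -1.0]]
force: [-2.2, -0.4, 7.6]
opening: 46.1
```

```bash
python3 -m creep '[[0,0,0,0,0,0],[0,0,0,0,0,0],[0,0,0,0,0,0],[0,0,0,0,0,0],[0,0,0.5,0,0,0],[0,0,0.95,0,0,0],[0,0,1,0,0,0],[0,0,0.5,0,0,0],[0,0,0,0,0,0]]' 1
python3 -m creep '[[-0.036,0.946,0,0,0,0.935],[-0.036,0.946,0,0,0,0.935],[-0.036,0.946,0,0,0,0.935],[-0.036,0.946,0,0,0,0.935],[-0.036,0.946,0,0,0,0.935],[-0.036,0.946,0,0,0,0.935],[-0.036,0.946,0,0,0,0.935]]'
python3 - <<'E'
from h import *
print(status.sense()['ee_pos'])
c=cap('top'); W=cloud(c); Z=W[...,2]; np.savez('top3.npz',**c)
for x,y in((555,87),(548.7,7)): print('jar',rect(W,(np.hypot(W[...,0]-x,W[...,1]-y)<45)&(Z>130)&(Z<146)))
print('stylus',rect(W,(np.hypot(W[...,0]-534,W[...,1]-403)<25)&(Z>100)),'stand',rect(W,(np.hypot(W[...,0]-534,W[...,1]-403)<50)&(Z>40)&(Z<58)))
print('bottle',rect(W,(np.hypot(W[...,0]-630,W[...,1]-385)<60)&(Z>20)))
cv2.imwrite('pics/top3.png',cv2.resize(c['image'][150:260,80:380],(780,286),interpolation=cv2.INTER_CUBIC))
s=cap('side'); W=cloud(s); Z=W[...,2]
m=(np.hypot(W[...,0]-535,W[...,1]-405)<25)&(Z>75)&(Z<135); print('side stylus',rect(W,m),np.nanmean(W[m],0),np.nanmax(Z[m]))
v,u=np.nonzero(m); print(u.min(),u.max(),v.min(),v.max())
E
```

```text
time_s: 50.22
ee_pos: [549.6, 6.2, 197.7]
eef_rot: [[0.079, 0.997, 0.003], [0.997, -0.079, -0.0], [-0.0, 0.003, -1.0]]
force: [-0.3, 1.0, -0.4]
opening: 85.4
time_s: 51.1
ee_pos: [540.2, 205.7, 194.6]
eef_rot: [[-0.652, 0.758, -0.002], [0.758, 0.652, -0.001], [0.001, -0.002, -1.0]]
force: [-0.5, -0.6, 0.1]
opening: 85.6
[540.21730485 205.73521311 194.6473899 ]
jar (array([553.4,  85.6]), array([46. , 45.9]), 89.59, 371)
jar (array([547.7,   6.9]), array([46.1, 46.1]), 89.77, 372)
stylus (array([0., 0.]), array([0., 0.]), 0.0, 0) stand (array([0., 0.]), array([0., 0.]), 0.0, 0)
bottle (array([0., 0.]), array([0., 0.]), 0.0, 0)
side stylus (array([535.8, 404.4]), array([11.7, 11.6]), 25.38, 101) [535.04981387 406.12033983 109.88160057] 132.5776319328595
237 244 317 334
```

View pics/top3.png

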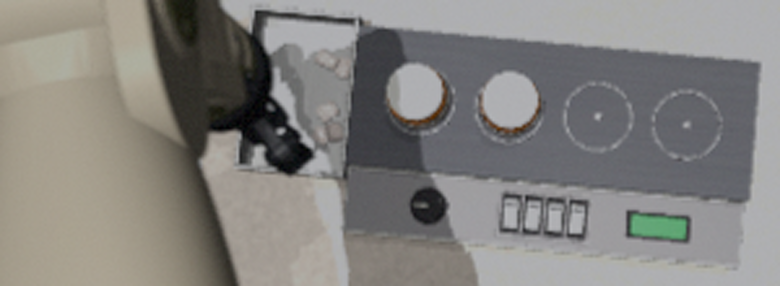

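```bash
python3 -m creep '[[-0.033,0.947,0,0,0,0.935],[-0.033,0.947,0,0,0,0.935],[-0.033,0.947,0,0,0,0.935],[-0.033,0.947,0,0,0,0.935],[-0.033,0.947,0,0,0,0.935],[-0.033,0.947,0,0,0,0.935],[-0.033,0.947,0,0,0,0.935],[0,0,0,0,0,0],[0,0,0,0,0,0],[0,0,0,0,0,0]]' 0.6
```

```text
time_s: 52.45
ee_pos: [534.4, 402.6, 196.0]
eef_rot: [[-0.997, 0.081, -0.0], [0.081, 0.997, -0.001], [0.0, -0.001, -1.0]]
force: [-1.1, -0.4, -0.5]
opening: 51.3
```

```bash
python3 -m creep '[[0,0.03,-0.8,0,0,0],[0,0,-0.9,0,0,0],[0,0,-0.9,0,0,0],[0,0,-0.57,0,0,0],[0,0,0,0,0,0],[0,0,0,0,0,0]]'
python3 -m creep '[[0,0,0,0,0,0],[0,0,0,0,0,0],[0,0,0,0,0,0],[0,0,0,0,0,0],[0,0,0,0,0,0],[0,0,0,0,0,0],[0,0,0,0,0,0],[0,0,0,0,0,0],[0,0,0,0,0,0]]' 0
```

```text
time_s: 53.2
ee_pos: [534.9, 404.9, 102.3]
eef_rot: [[-0.997, 0.079, 0.001], [0.079, 0.997, 0.001], [-0.001, 0.001, -1.0]]
force: [0.7, -0.2, 0.6]
opening: 51.4
time_s: 54.32
ee_pos: [534.7, 405.0, 102.0]
eef_rot: [[-0.997, 0.079, 0.001], [0.079, 0.997, 0.001], [-0.001, 0.001, -1.0]]
force: [-0.1, -0.1, 5.4]
opening: 9.4
```

```bash
python3 -m creep '[[0,0,0.3,0,0,0],[0,0,0.6,0,0,0],[0,0,0.9,0,0,0],[0,0,0.9,0,0,0],[0,0,0.6,0,0,0],[0,0,0,0,0,0]]'
python3 -m creep '[[-0.164,-0.955,0,0,0,0],[-0.164,-0.955,0,0,0,0],[-0.164,-0.955,0,0,0,0],[-0.164,-0.955,0,0,0,0],[-0.164,-0.955,0,0,0,0],[-0.164,-0.955,0,0,0,0],[-0.164,-0.955,0,0,0,0],[-0.164,-0.955,0,0,0,0],[-0.164,-0.955,0,0,0,0],[-0.164,-0.955,0,0,0,0],[-0.164,-0.955,0,0,0,0]]'
python3 - <<'E'
from h import *
c=dict(np.load('top3.npz')); I=c['image']; C=np.array([545.5,-32.8]); X=np.array([.9968,-.0797]); Y=np.array([.0797,.9968])
g=cv2.resize(I.min(2),None,fx=6,fy=6,interpolation=cv2.INTER_CUBIC)
for i,y in enumerate((30,10,-10,-30)):
    p=C-93*X+y*Y; e=C-80*X+y*Y
    q=px(c,[*p,49]); u0,v0=q*6
    sub=g[int(v0)-50:int(v0)+50,int(u0)-24:int(u0)+24]; m=(sub>150).astype(np.uint8)
    n,l,st,ce=cv2.connectedComponentsWithStats(m); k=1+st[1:,4].argmax(); cx,cy=ce[k]+[int(u0)-24,int(v0)-50]
    print(i+1,'pred',p.round(1),'seen',pt(c,cx/6-.42,cy/6-.42,50).round(1),st[k][2:]/6)
s=cap('side'); print(status.sense()['ee_pos'])
u,v=px(s,[480,40,80]).astype(int); cv2.imwrite('pics/s6.png',cv2.resize(s['image'][v-80:v+70,u-110:u+110],(792,540)))
E
```

```text
time_s: 55.08
ee_pos: [534.9, 405.3, 201.8]
eef_rot: [[-0.997, 0.079, 0.002], [0.079, 0.997, 0.002], [-0.002, 0.002, -1.0]]
force: [-0.0, 0.2, -1.0]
opening: 9.0
time_s: 56.45
ee_pos: [479.0, 88.8, 198.9]
eef_rot: [[-0.997, 0.079, -0.002], [0.079, 0.997, 0.0], [0.002, -0.0, -1.0]]
force: [0.7, 0.5, -1.0]
opening: 8.8
1 pred [455.2   4.5] seen [452.1   4.4  50. ] [  4.83333333   8.5        221.5       ]
2 pred [453.6 -15.4] seen [452.2 -15.5  50. ] [  5.5         10.16666667 243.83333333]
3 pred [452.  -35.4] seen [450.2 -35.5  50. ] [  4.83333333   9.83333333 228.33333333]
4 pred [450.4 -55.3] seen [448. -55.  50.] [  5.5         10.5        225.33333333]
[478.36565057  86.22860908 198.88616429]
```

View pics/s6.png

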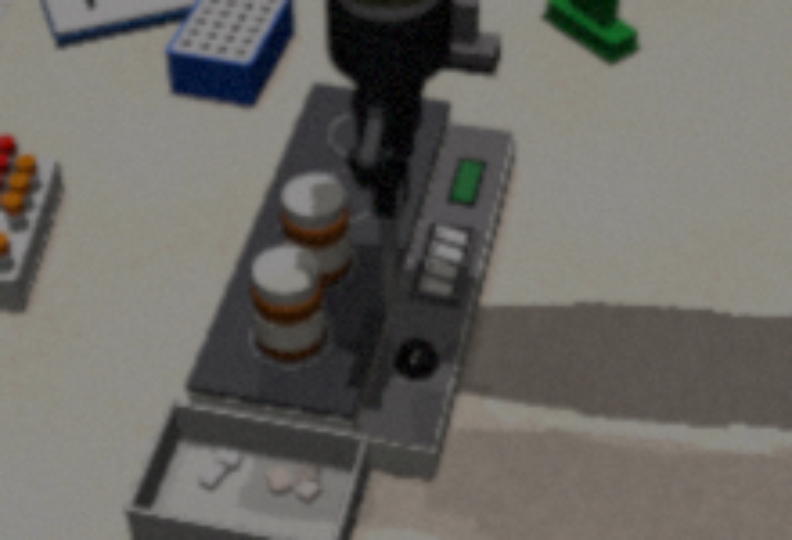

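```bash
python3 -m creep '[[-0.178,-0.957,0,0,0,0],[-0.178,-0.957,0,0,0,0],[-0.178,-0.957,0,0,0,0],[0,0,0,0,0,0],[0,0,-0.5,0,0,0],[0,0,-0.5,0,0,0],[0,0,0,0,0,0],[0,0,0,0,0,0]]'
python3 - <<'E'
from h import *
p=np.mean([status.sense()['ee_pos'] for _ in range(2)],0);print(p)
s=cap('side'); t=cap('top')
for X in ([p[0],p[1],p[2]-91],[463.6,3.8,54]): print(px(s,X),px(t,X))
u,v=px(s,[463,-5,60]).astype(int); a=cv2.resize(s['image'][v-45:v+25,u-40:u+40],(640,560),interpolation=cv2.INTER_CUBIC); cv2.imwrite('pics/s7.png',a); print(u-40,v-45)
E
```

```text
time_s: 57.5
ee_pos: [463.9, 4.0, 169.9]
eef_rot: [[-0.997, 0.078, -0.001], [0.078, 0.997, 0.0], [0.001, 0.0, -1.0]]
force: [1.1, -0.9, -1.3]
opening: 8.9
[463.92208375   3.98499648 169.92078182]
[298.99350288 202.42193709] [276.24290007 227.44621025]
[298.97740996 208.62285422] [276.24857909 227.84099967]
259 159
```

View pics/s7.png

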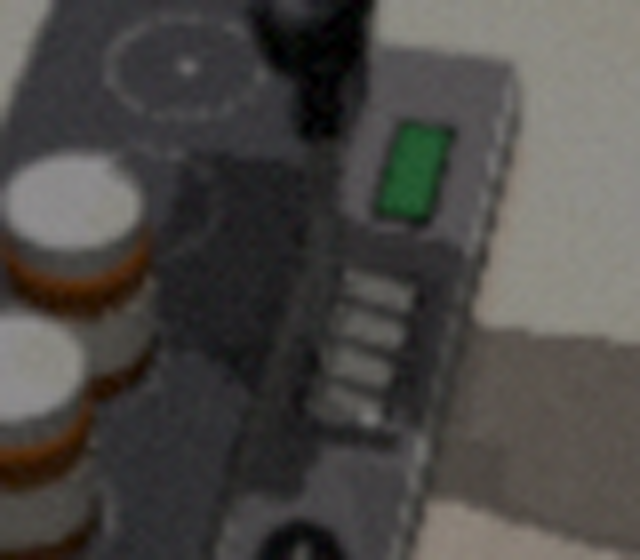

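```bash
python3 -m creep '[[0,0,-0.4,0,0,0],[0,0,-0.3,0,0,0],[0,0,0,0,0,0]]'; for i in 1; do python3 -m creep '[[0,0,-0.1,0,0,0],[0,0,0,0,0,0]]'; python3 -m creep '[[0,0,-0.1,0,0,0],[0,0,0,0,0,0]]';python3 -m creep '[[0,0,-0.07,0,0,0],[0,0,0,0,0,0]]'; done | grep -E 'ee_pos|force'
```

```text
time_s: 57.98
ee_pos: [463.1, 3.6, 148.0]
eef_rot: [[-0.997, 0.079, -0.002], [0.079, 0.997, 0.0], [0.002, 0.0, -1.0]]
force: [-0.2, -0.0, -1.3]
opening: 8.8
ee_pos: [464.0, 3.4, 146.1]
force: [0.3, 0.2, -0.1]
ee_pos: [464.4, 3.4, 143.3]
force: [-0.1, -0.2, 0.5]
ee_pos: [464.3, 3.4, 141.2]
force: [-0.3, -0.2, 1.9]
```

```bash
(python3 -m creep '[[0,0,-0.06,0,0,0],[0,0,0,0,0,0]]'; python3 -m creep '[[0,0,-0.06,0,0,0],[0,0,0,0,0,0]]';python3 -m creep '[[0,0,-0.04,0,0,0],[0,0,0,0,0,0]]') | grep -E 'ee_pos|force'
```

```text
ee_pos: [464.7, 3.4, 139.8]
force: [0.4, -0.2, 5.8]
ee_pos: [466.0, 3.2, 139.4]
force: [-0.8, 0.3, 12.3]
ee_pos: [466.8, 3.1, 139.1]
force: [0.3, 0.3, 18.2]
```

```bash
python3 -m creep '[[0,0,0.5,0,0,0],[0,0,0.5,0,0,0],[-0.05,-0.664,0,0,0,0],[0,0,0,0,0,0],[0,0,0,0,0,0]]'
python3 - <<'E'
from h import *
p=status.sense()['ee_pos'];print(p)
s=cap('side')
u,v=px(s,[463,-5,60]).astype(int); a=cv2.resize(s['image'][v-25:v+25,u-25:u+35],(600,500),interpolation=cv2.INTER_CUBIC); cv2.imwrite('pics/s8.png',cv2.convertScaleAbs(a,alpha=1.6)); print(u-25,v-25,px(s,[p[0],p[1],p[2]-91]))
E
```

```text
time_s: 60.1
ee_pos: [462.2, -16.2, 166.2]
eef_rot: [[-0.997, 0.079, -0.001], [0.079, 0.997, 0.001], [0.001, 0.001, -1.0]]
force: [-0.6, -0.2, -0.4]
opening: 9.2
[462.21851632 -16.16062548 166.15700868]
274 179 [300.45108836 198.4400779 ]
```

View pics/s8.png

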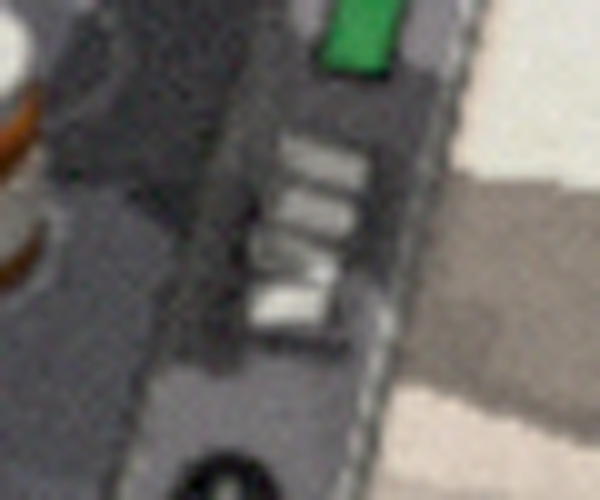

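```bash
(python3 -m creep '[[0.04,0,-0.4,0,0,0],[0,0,-0.25,0,0,0],[0,0,0,0,0,0]]'; python3 -m creep '[[0,0,-0.1,0,0,0],[0,0,0,0,0,0]]';  python3 -m creep '[[0,0,-0.1,0,0,0],[0,0,0,0,0,0]]';python3 -m creep '[[0,0,-0.06,0,0,0],[0,0,0,0,0,0]]';python3 -m creep '[[0,0,-0.05,0,0,0],[0,0,0,0,0,0]]') | grep -E 'ee_pos|force'
```

```text
ee_pos: [463.0, -16.1, 145.7]
force: [-1.2, 0.5, -0.2]
ee_pos: [463.8, -16.4, 143.8]
force: [0.3, 0.3, 0.2]
ee_pos: [463.9, -16.5, 140.9]
force: [0.7, -0.1, 1.5]
ee_pos: [464.5, -16.6, 139.7]
force: [-1.0, -0.3, 6.0]
ee_pos: [465.6, -16.8, 139.3]
force: [-0.8, 0.7, 11.9]
```

```bash
(python3 -m creep '[[0,0,-0.05,0,0,0],[0,0,0,0,0,0]]'; python3 -m creep '[[0,0,0.5,0,0,0],[0,0,0.7,0,0,0],[0,0,0.8,0,0,0],[0,0,0,0,0,0]]') | grep -E 'ee_pos|force'
python3 -m creep '[[0.164,0.955,0,0,0,0],[0.164,0.955,0,0,0,0],[0.164,0.955,0,0,0,0],[0.164,0.955,0,0,0,0],[0.164,0.955,0,0,0,0],[0.164,0.955,0,0,0,0],[0.164,0.955,0,0,0,0],[0,0,0,0,0,0],[0,0,0,0,0,0]]'
python3 - <<'E'
from h import *
s=cap('side')
u,v=px(s,[463,-5,60]).astype(int); a=cv2.resize(s['image'][v-25:v+25,u-25:u+35],(600,500),interpolation=cv2.INTER_CUBIC)
t=cap('top'); u,v=px(t,[463,-25,50]).astype(int); b=cv2.resize(t['image'][v-12:v+13,u-20:u+20],(600,375),interpolation=cv2.INTER_CUBIC)
cv2.imwrite('pics/s9.png',cv2.resize(np.vstack([cv2.convertScaleAbs(a,alpha=1.5),b]),(411,600)))
E
```

```text
ee_pos: [466.6, -17.0, 139.0]
force: [-0.1, 0.8, 17.7]
ee_pos: [464.7, -16.7, 197.4]
force: [0.7, -0.5, -0.6]
time_s: 63.4
ee_pos: [497.4, 183.7, 194.9]
eef_rot: [[-0.997, 0.078, -0.002], [0.078, 0.997, -0.001], [0.002, -0.001, -1.0]]
force: [0.1, -0.6, -0.5]
opening: 9.2
```

View pics/s9.png

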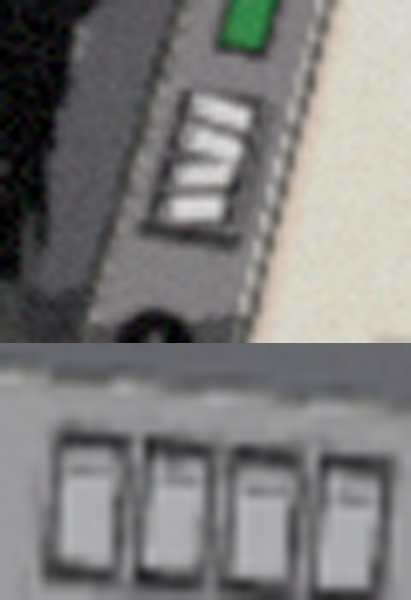

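```bash
python3 -m creep '[[0.15,0.9194,0,0,0,0],[0.15,0.9194,0,0,0,0],[0.15,0.9194,0,0,0,0],[0.15,0.9194,0,0,0,0],[0.15,0.9194,0,0,0,0],[0.15,0.9194,0,0,0,0],[0.15,0.9194,0,0,0,0],[0.15,0.9194,0,0,0,0],[0,0,0,0,0,0],[0,0,0,0,0,0],[0,0,0,0,0,0]]'
python3 - <<'E'
from h import *
p=status.sense()['ee_pos'];print(p); s=cap('side')
u,v=px(s,[535,405,90]).astype(int); cv2.imwrite('pics/s10.png',cv2.convertScaleAbs(cv2.resize(s['image'][v-50:v+50,u-50:u+50],(600,600),interpolation=cv2.INTER_CUBIC),alpha=1.5))
print((px(s,[*p[:2],p[2]-91.5])-[u-50,v-50])*6,(px(s,[534.7,404.5,50])-[u-50,v-50])*6)
E
```

```text
time_s: 64.88
ee_pos: [534.3, 403.6, 196.1]
eef_rot: [[-0.997, 0.08, -0.0], [0.08, 0.997, -0.0], [0.0, -0.0, -1.0]]
force: [0.6, -0.3, -0.9]
opening: 9.1
[534.2911573  403.56938861 196.11755331]
[302.52661356 279.97611345] [313.95327891 356.52570336]
```

View pics/s10.png

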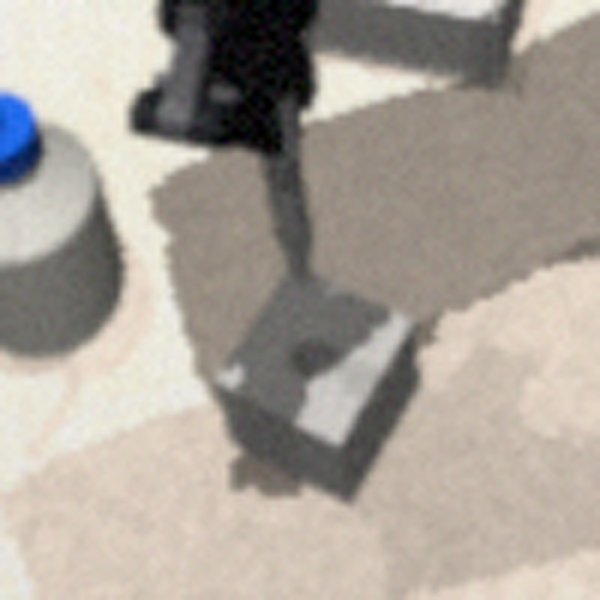

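```bash
(python3 -m creep '[[0,0,-0.7,0,0,0],[0,0,-0.7,0,0,0],[0,0,-0.3,0,0,0],[0,0,0,0,0,0]]'; python3 -m creep '[[0,0,-0.2,0,0,0],[0,0,-0.2,0,0,0],[0,0,0,0,0,0]]';python3 -m creep '[[0,0,-0.2,0,0,0],[0,0,-0.2,0,0,0],[0,0,0,0,0,0]]') | grep -E 'ee_pos|force'
```

```text
ee_pos: [533.9, 404.2, 144.6]
force: [-0.3, 0.2, 0.4]
ee_pos: [533.9, 404.6, 132.5]
force: [0.1, -0.3, -0.5]
ee_pos: [533.7, 404.5, 120.1]
force: [-0.1, -0.2, 0.6]
```

```bash
(python3 -m creep '[[0,0,-0.2,0,0,0],[0,0,-0.2,0,0,0],[0,0,0,0,0,0]]'; python3 -m creep '[[0,0,-0.15,0,0,0],[0,0,0,0,0,0],[0,0,0,0,0,0]]';python3 -m creep '[[0,0,-0.06,0,0,0],[0,0,0,0,0,0],[0,0,0,0,0,0]]') | grep -E 'ee_pos|force'
```

```text
ee_pos: [533.8, 404.5, 108.1]
force: [0.8, -0.2, 0.1]
ee_pos: [534.2, 404.8, 104.5]
force: [-0.0, -0.1, -1.6]
ee_pos: [534.2, 404.8, 102.7]
force: [0.7, -0.2, 0.2]
```

```bash
python3 -m creep '[[0,0,0,0,0,0],[0,0,0,0,0,0],[0,0,0,0,0,0],[0,0,0,0,0,0],[0,0,0,0,0,0],[0,0,0.4,0,0,0],[0,0,0.8,0,0,0],[0,0,0.9,0,0,0],[0,0,0.9,0,0,0],[0,0,0.5,0,0,0]]' 0.6
python3 -m creep '[[-0.9,0.3,0,0,0,0],[-0.9,0.3,0,0,0,0],[-0.9,0.3,0,0,0,0],[-0.9,0.3,0,0,0,0],[-0.9,0.3,0,0,0,0],[-0.9,0.3,0,0,0,0],[-0.9,0.3,0,0,0,0],[0,0,0,0,0,0],[0,0,0,0,0,0]]'
python3 - <<'E'
from h import *
c=cap('top'); W=cloud(c); Z=W[...,2]
for x,y in((555,87),(548.7,7)): print('jar',rect(W,(np.hypot(W[...,0]-x,W[...,1]-y)<60)&(Z>130)&(Z<146)))
m=(np.hypot(W[...,0]-485,W[...,1]+356)<90)&(np.ptp(c['image'],axis=2)<30)
print('fin',rect(W,m&(Z>55)))
print('stylus',rect(W,(np.hypot(W[...,0]-534,W[...,1]-403)<25)&(Z>100)&(Z<140)))
s=cap('side'); W=cloud(s); m=(np.hypot(W[...,0]-535,W[...,1]-405)<25)&(W[...,2]>75)&(W[...,2]<160); print(np.nanmax(W[...,2][m]))
a=cv2.resize(s['image'][100:400,140:440],(400,400)); b=cv2.resize(c['image'][130:280,60:460],(800,300))[:, :]
cv2.imwrite('pics/fin.png',np.hstack([a,cv2.resize(c['image'][140:270,160:290],(400,400),interpolation=cv2.INTER_CUBIC)]))
E
```

```text
time_s: 68.55
ee_pos: [534.9, 405.2, 210.3]
eef_rot: [[-0.997, 0.079, 0.003], [0.079, 0.997, 0.002], [-0.003, 0.002, -1.0]]
force: [-0.3, 0.3, 0.8]
opening: 51.5
time_s: 69.68
ee_pos: [345.6, 467.8, 207.8]
eef_rot: [[-0.997, 0.079, 0.001], [0.079, 0.997, 0.0], [-0.001, 0.0, -1.0]]
force: [0.5, 0.4, 0.6]
opening: 51.4
jar (array([558.1,  69.7]), array([47. , 80.3]), 15.2, 382)
jar (array([547.4,  25.4]), array([46.5, 83.1]), 0.58, 389)
fin (array([ 484.2, -357.9]), array([18.6, 54.4]), 86.99, 206)
stylus (array([533.1, 403.7]), array([10.6, 11.6]), 89.68, 50)
133.11001653697323
```

View pics/fin.png

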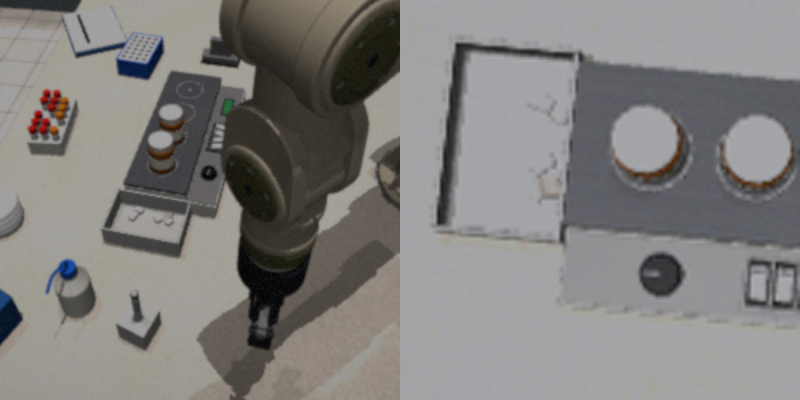

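Picture 16: jars in their rings, chips in the tray, stylus upright in its stand. The jar readings merged because my search radius overlapped the neighbouring jar, so I'm re-measuring with a smaller one before handing in.

Run:
```python
from h import *
c=cap('top'); W=cloud(c); Z=W[...,2]; ok=True
for x,y in((555,86.8),(548.7,6.9)):
    r=rect(W,(np.hypot(W[...,0]-x,W[...,1]-y)<40)&(Z>130)&(Z<146)); d=np.hypot(r[0][0]-x,r[0][1]-y); print(r,d); ok&=d<4
g=c['image'].min(2); C=np.array([545.5,-32.8]); X=np.array([.9968,-.0797]); Y=np.array([.0797,.9968])
R=W[...,:2]-C; m=(abs(R@X)<58)&(abs(R@Y)<176)&(g>140)&(Z<90); print('white px on plate',m.sum())
if ok: print(env.hand_in())
```

```text
(array([553.4,  85.9]), array([46.2, 46. ]), 89.58, 376) 1.8357559750685977
(array([547.6,   6.7]), array([46.2, 46.2]), 87.81, 374) 1.1180339887499173
white px on plate 12
the job is handed in; nothing more can be done
None
```

The whole job is done in the order asked and handed in at about 70 s on the robot's clock; the hand-in gives no verdict.

**What I did**
- I lifted the jars off places 1 and 2 onto the bench.
- I swept the five chips into the tray with the grey scraper in one pass and stood the scraper back on the bench.
- I set both jars back on their rings.
- I pressed rockers 1 and 2 home with the stylus, to about 18 N against the stop, and put the stylus back in its stand.

**Last checks**
- **Jars:** 1.8 mm and 1.1 mm from their ring centres, which is within the camera calibration.
- **Rockers:** in the pictures 1 and 2 are tilted on, 3 and 4 off.
- **Chips:** in the picture from before the rockers were pressed I counted five in the tray. They show less clearly in the last one, where I did not recount.
- **Plate:** the white-pixel check found 12 scattered pixels. I took these to be ring markings or jar edges, as no chip showed on the plate in the pictures.
- **Scraper and stylus:** the scraper is upright where it started, and the stylus top is at about 133 mm (130 mm expected).

One check failed: my first final jar measurement merged the two jars because the search radius was too wide. I repeated it with a smaller radius before handing in. I saw nothing get knocked aside.

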